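Put the hollow punch back in its hole of the graded punch block

TASK

A hollow punch stands loose on the bench. Put it upright, cutting end down, into the hole of the punch block that matches its diameter, and press it gently all the way to the bottom of the hole, past the spring grip, without ramming the cutting edge against the block. Leave the other things on the bench where they are.

Things in the scene. Friction and masses are not known exactly. Their poses are not given: they have to be found in the camera images.
- punch_mid (a point): Centre of the loose hollow punch: plain steel round tool, 118 mm tall, about 200 g, upright on its cutting end at the start. The lowest 52 mm are a shank of 24 mm diameter (1.5 mm chamfer at the foot); after a short shoulder, from 58 mm up, a grip of 20 mm diameter with two dark rings. z points up to the struck head; this point is 59 mm above the foot.
- punch_foot (a point): Centre of the foot (cutting end) of the loose punch.
- rack: Graded punch block: a blue steel channel 236 x 60 mm fixed to the bench, with a light wooden insert 208 x 52 mm in it, top 58 mm above the bench. Origin: centre of the channel's underside, on the bench. x runs along the row from small to large, z is up. The places for 12, 16, 20, 24 and 28 mm punches lie at -80, -40, 0, +40, +80 mm along x from the insert's middle, at y = 0.
- row_mid (a point): Middle of the channel, at the height of the insert's top. The insert has end play: in each run it sits somewhere within 10 mm either way along the rack's x of this middle, tight enough to move only above about 40 N. The poses given do not show where: look or feel for the hole. The 12 and 16 mm punches are in place and stand 56 mm above the top; the 20, 24 and 28 mm holes are empty.
- hole24 (a point): Point of the channel where the middle of the 24 mm hole's mouth would lie with the insert in the middle of its play: at the insert's top, x = +40 mm in the rack's frame. The real mouth is up to 10 mm away from it along the rack's x, and not off it along y. Holes are 2 mm wider than their punches.
- floor24 (a point): Point of the channel below hole24 at the height of the hole's floor: 42 mm below the mouth, 16 mm above the bench (off along x like the mouth). About 20 mm below the mouth two small black sprung buttons stand into the bore: the punch drops in that far, must then be pushed with up to about 20 N to pass them, and slides on with a few newtons to the solid floor.
- driver: Bystander: a small black-handled screwdriver lying on the bench, 150 mm long; origin under its middle.
- stone: Bystander: a broken dark grey whetstone lying on the bench, 35 x 58 x 23 mm; origin under its middle.
Things that resemble listed ones, but are neither listed nor needed, are in the scene too. There is more than one size of the part that bears punch_mid; the job needs the smallest.

How it is judged:
By the outcome, as a careful person would: the job done as asked, in the order asked, and still so for the second after the job is handed in, with the robot touching nothing.
It also fails if it takes over 61 s, if anything falls off the work surface, if the arm or the gripper's body presses on something with over 40 N, if the wrist force passes 120 N, or if a joint passes its speed limit or range.

ROBOT

A 6-joint arm with a two-finger parallel gripper is mounted at the origin on a cart in front of the work surface, level with it; the furniture and walls round the work are solid. World frame = base frame: x ahead of the robot, y to its left, z up, the work surface at z = 0. Lengths are in m, angles in rad, forces in N, time in s.
With the tool pointing down it reaches from about 0.3 to 0.825 m from the base axis. Payload 5.4 kg.
Tool frame: the origin (TCP) lies at the very end of the fingers, on their centre line; the grasp point (between the pads) lies 19 mm behind it; z points along the fingers, y is the line along which they close (so a half turn about z gives the same grasp; the last joint's range is limited). The gripper opens to 92 mm and grips with 3 to 60 N. Pads are 20 mm wide; open, the fingers measure 128 mm over their backs; the gripper's body (75 mm by 189 mm) begins 69 mm behind the grasp point.
Start: joints at [1, 0.158, 1.597, -0, 1.386, -0.21], TCP at [0.203, 0.538, 0.215] pointing down, gripper open.
Joint ranges: [-2.91, 2.91], [-0.94, 2.29], [0.18, 2.7], [-1.29, 4.43], [0.17, 2.64], [-3, 3]. Speed limits (rad/s): [2.57, 2.57, 3.14, 3.14, 3.14, 3.14].

INTERFACE

Orientations are given as a rotation vector (axis times angle).
In Python, from rig import env gives the robot as it stands. The module is installed in compiled form; this text tells all that it offers.
- The arm moves only by the tool send_rows, never from a script. Its argument "plan" is one flat list of numbers, 7 for each row, row after row: the shift along the tool's x, y, z in m, then the turn, a rotation vector about the tool's x, y, z in degrees, then the opening, from -1 (shut) to 1 (fully open). A call has 1 to 8 rows; each row shifts and turns the commanded pose from where the row before left it, along the tool's axes as they then stand; what a row does not reach is not made up. A row lasts 1/12 s, in which the tool goes at most 41.7 mm and 7.16 degrees, less where a joint would pass 70% of its speed; a pose out of reach is approached as far as the arm can. A call is refused whole if a number of a shift passes 0.0417 or a number of a turn 7.16, either way. A call with a gripper value outside its range is refused whole. The fingers move at their own pace and stop on an object; "newtons" is the grip in N (left out, the last holds). Time passes only in rows, so rows that do not move let the fingers close. It gives the time, the measured TCP pose, the force, the opening and the grip force at its end, in the units of the state.
- env.read_state(): the state, without advancing time (a new reading comes with each control period).
- env.read_camera(name): name is "scene" or "top" or "wrist"; returns a dict with "color" (384x512x3 uint8, blue, green, red), "range_z" (384x512 float32, m along the optical axis (not along the pixel's ray), 0 where there is no reading), "camera_matrix" (3x3 intrinsics, pixels), "R" (3x3) and "t" (3): a world point X has camera coordinates R X + t. Camera axes: x right, y down, z forward; pixel columns grow to the right and rows downward; lengths in m; the calibration is good to about 2 mm. A picture is of the moment at which its call begins.
- env.hand_in(): hands the job in; it is judged then, once.
Trained networks look in the newest picture that a camera, given by its name, has taken for a name from the list of things; names that differ only in an ending like _2 or _b are one class to them, and where a whole thing is asked for, a point or a joint stands for the part that bears it (a point fixed in the world has none). Each returns a list of dicts, best first, with "score" (0 to 1); they miss things now and then, are a little off and sometimes report something else, mostly with a low value. They report only what shows in the picture. A call takes as long as a camera call. They do not tell look-alikes from the thing itself.
- env.look_for(target, camera): "bbox" ([left, top, right, bottom] in pixels, round what is visible of it).
- env.silhouettes(target, camera): "pixels" (384x512 bool, what is visible of it) and "bbox" ([left, top, right, bottom] in pixels, round what is visible of it).
The state is a dict: "time_s": time; "joints": joint angles; "dq": joint speeds; "effort": joint torques, N m; "position": TCP position; "orientation": TCP orientation; "wrist_force": force on the tool from outside, world axes, zero at the start; "moment": the same for the moment, N m; "gripper_width": finger opening in m; "grasp_force": force on a finger pad.
Only numpy, scipy, OpenCV 4.12 (cv2) and the standard library are available. Lean on these libraries where they do the work, as an engineer would, in place of code of your own. Each camera call takes 0.05 s, during which the arm holds its last target. There are 200 camera calls.

## Working session

There is one attempt and no reset: what is moved stays moved. The work goes in short steps, Python scripts to look and compute and a tool call to move; the robot and the scene stay as the last step left them, time stands still between calls to the robot, and variables do not carry over. Pictures are saved under pics/ and viewed, at most 10 in all, crops included, and the job is handed in when it is done.

Besides the shell and the picture viewer there is one more tool, called after "Emit:" by a JSON object that holds its "method" and its "body". send_rows: Moves the arm, as the interface text tells. Its arguments: {"type":"object","properties":{"plan":{"type":"array","items":{"type":"number"}},"newtons":{"type":"number"}},"required":["plan"]}

```bash
mkdir -p pics
cat > h.py <<'E'
import numpy as np,cv2
from rig import env
def back(c,u,v,z):
    K=c["camera_matrix"];p=np.array([(u-K[0,2])/K[0,0]*z,(v-K[1,2])/K[1,1]*z,z])
    return c["R"].T@(p-c["t"])
def cloud(c):
    K=c["camera_matrix"];v,u=np.mgrid[:384,:512];z=c["range_z"]
    p=np.stack([(u-K[0,2])/K[0,0]*z,(v-K[1,2])/K[1,1]*z,z],-1)
    return (p-c["t"])@c["R"]
E
python3 - <<'E'
from h import *
ims=[]
for n in("scene","top"):
    c=env.read_camera(n);P=cloud(c);im=c["color"].copy()
    for t in("punch_mid","rack","driver","stone"):
        for r in env.silhouettes(t,n)[:4]:
            b=[int(x) for x in r["bbox"]];m=r["pixels"]&(c["range_z"]>0)
            q=P[m]; 
            if len(q)==0: continue
            top=q[q[:,2]>np.percentile(q[:,2],98)-.006]
            print(n,t,round(r["score"],2),b,"med",np.median(q,0).round(3),"top",np.median(top,0).round(3),"ext",np.ptp(top,axis=0).round(3))
            if r["score"]>.3: cv2.rectangle(im,(b[0],b[1]),(b[2],b[3]),(0,255,0),1)
    cv2.imwrite(f"pics/{n}.png",cv2.resize(im,(768,576)))
print(env.read_state())
E
```

```text
scene punch_mid 0.94 [319, 110, 338, 169] med [ 0.599 -0.329  0.094] top [ 0.604 -0.336  0.167] ext [0.026 0.023 0.007]
scene punch_mid 0.7 [300, 162, 317, 200] med [ 0.548 -0.212  0.062] top [ 0.552 -0.217  0.118] ext [0.017 0.017 0.007]
scene rack 0.72 [171, 203, 277, 252] med [ 0.586 -0.005  0.054] top [0.624 0.02  0.113] ext [0.042 0.041 0.013]
scene driver 0.58 [285, 145, 306, 161] med [ 0.667 -0.285  0.022] top [ 0.671 -0.288  0.024] ext [0.05  0.019 0.008]
scene driver 0.53 [301, 167, 312, 203] med [ 0.547 -0.212  0.06 ] top [ 0.55  -0.216  0.118] ext [0.013 0.015 0.006]
scene stone 0.72 [242, 142, 254, 162] med [ 0.748 -0.199  0.021] top [ 0.753 -0.203  0.022] ext [0.059 0.046 0.008]
top punch_mid 0.87 [337, 184, 369, 206] med [ 0.602 -0.331  0.112] top [ 0.606 -0.339  0.167] ext [0.026 0.024 0.008]
top punch_mid 0.5 [281, 173, 303, 198] med [ 0.617 -0.192  0.142] top [ 0.623 -0.196  0.167] ext [0.026 0.024 0.008]
top rack 0.95 [176, 157, 254, 240] med [ 0.589 -0.014  0.058] top [0.626 0.018 0.114] ext [0.043 0.04  0.008]
top driver 0.89 [319, 151, 329, 181] med [ 0.684 -0.28
[... 181 characters left out ...]
_s': 0.5, 'joints': array([ 9.99895471e-01,  1.58405666e-01,  1.59704256e+00,  1.73874753e-05,
        1.38621109e+00, -2.10130731e-01]), 'dq': array([-1.61064988e-04, -7.57172769e-04, -4.26644595e-06,  5.32384579e-04,
       -2.71374642e-03,  1.32875765e-05]), 'effort': array([-8.01053091e-07, -3.85220790e+01, -3.22067678e+01,  7.01639894e-02,
        3.15722579e-02, -1.92171620e-05]), 'position': array([0.20298177, 0.53793958, 0.21457662]), 'orientation': array([-5.63625660e-01, -3.09057790e+00,  8.66064261e-05]), 'wrist_force': array([ 0.00356311, -0.8896643 , -0.92872484]), 'moment': array([ 0.02513263, -0.01984299, -0.01235438]), 'grasp_force': 0.0, 'gripper_width': 0.09239593381338489}
```

View pics/scene.png

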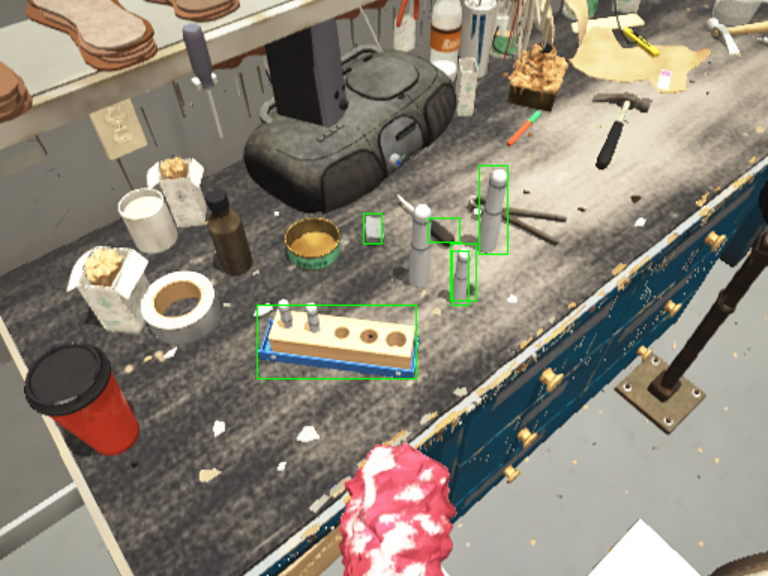

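View pics/top.png

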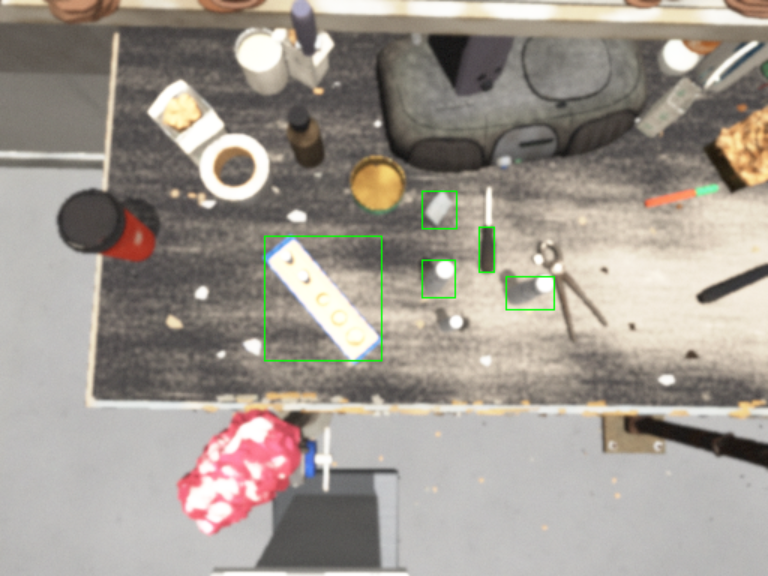

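The scene shows three loose punches. The small one (118 mm) is at about (460,275), with two tall ones (167 mm) at (420,245) and (493,210). The block is at (337,340), with its large end at the lower right in the top view (355,338). Next I measure the small punch, the insert and the holes.

Run:
```python
from h import *
for n in("top","scene"):
    c=env.read_camera(n);P=cloud(c);ok=c["range_z"]>0
    d=np.hypot(P[...,0]-.55,P[...,1]+.215)
    for lo,hi in((.113,.125),(.065,.11),(.01,.05)):
        q=P[ok&(d<.03)&(P[...,2]>lo)&(P[...,2]<hi)]
        if len(q)>3: print(n,lo,len(q),q.mean(0).round(4),q.min(0).round(4),q.max(0).round(4))
    # insert top
    m=ok&(abs(P[...,2]-.058)<.005)&(np.hypot(P[...,0]-.59,P[...,1]+.014)<.14)
    q=P[m][:,:2];r=cv2.minAreaRect((q*1000).astype(np.float32));print(n,"insert",len(q),r)
    # blue channel
    h=cv2.cvtColor(c["color"],cv2.COLOR_BGR2HSV)
    b=ok&(h[...,0]>100)&(h[...,0]<125)&(h[...,1]>130)&(np.hypot(P[...,0]-.59,P[...,1]+.014)<.16)&(P[...,2]<.05)
    q=P[b];
    if len(q)>5: print("blue",len(q),cv2.minAreaRect((q[:,:2]*1000).astype(np.float32)),q[:,2].max())
    r_=env.silhouettes("rack",n)[0]["bbox"];x0,y0,x1,y1=[int(v) for v in r_]
    cr=c["color"][y0-5:y1+5,x0-5:x1+5]
    s=min(800/cr.shape[1],600/cr.shape[0]);cv2.imwrite(f"pics/{n}_rack.png",cv2.resize(cr,None,fx=int(s),fy=int(s),interpolation=cv2.INTER_CUBIC));print(n,"crop",x0-5,y0-5,int(s))
```

```text
top 0.113 59 [ 0.5521 -0.2196  0.1176] [ 0.5427 -0.2294  0.114 ] [ 0.5608 -0.2111  0.1207]
top 0.065 26 [ 0.5491 -0.2129  0.0862] [ 0.5426 -0.2231  0.0667] [ 0.559  -0.21    0.1098]
top 0.01 18 [ 0.5492 -0.211   0.0313] [ 0.5414 -0.2162  0.0117] [ 0.5624 -0.2083  0.0484]
top insert 1469 ((589.044921875, -14.961669921875), (207.92123413085938, 52.08638381958008), 41.71205520629883)
blue 27 ((676.7191772460938, 71.02799987792969), (5.7962493896484375, 46.60586929321289), 48.57449722290039) 0.025311753451670416
top crop 172 149 6
scene 0.113 48 [ 0.5518 -0.2173  0.1171] [ 0.5436 -0.2264  0.1132] [ 0.5611 -0.2091  0.1211]
scene 0.065 111 [ 0.5487 -0.2139  0.0877] [ 0.5423 -0.2276  0.0651] [ 0.5609 -0.2072  0.1099]
scene 0.01 102 [ 0.5476 -0.2128  0.03  ] [ 0.5407 -0.227   0.0102] [ 0.5616 -0.2072  0.0498]
scene insert 1604 ((589.8793334960938, -13.8851318359375), (208.07481384277344, 55.216033935546875), 41.43209457397461)
blue 615 ((594.4073486328125, -8.16363525390625), (235.76295471191406, 60.72415542602539), 41.9276237487793) 0.02846491787241388
scene crop 167 197 6
```

Emit:
{"method": "send_rows", "body": {"plan": [-0.0296,-0.0292,0,0,0,0,1,-0.0296,-0.0292,0,0,0,0,1,-0.0296,-0.0292,0,0,0,0,1,-0.0296,-0.0292,0,0,0,0,1,-0.0296,-0.0292,0,0,0,0,1,-0.0296,-0.0292,0,0,0,0,1,-0.0296,-0.0292,0,0,0,0,1,-0.0296,-0.0292,0,0,0,0,1]}}

```text
time_s: 1.37
position: [0.3425, 0.2341, 0.2149]
orientation: [0.563, 3.09, 0.001]
wrist_force: [0.8, 0.2, -0.4]
gripper_width: 0.092
grasp_force: 0.0
```

Emit:
{"method": "send_rows", "body": {"plan": [-0.0296,-0.0292,0,0,0,0,1,-0.0296,-0.0292,0,0,0,0,1,-0.0296,-0.0292,0,0,0,0,1,-0.0296,-0.0292,0,0,0,0,1,-0.0296,-0.0292,0,0,0,0,1,-0.0296,-0.0292,0,0,0,0,1,-0.0296,-0.0292,0,0,0,0,1,0,0,0,0,0,0,1]}}

```text
time_s: 2.03
position: [0.4658, -0.0346, 0.2149]
orientation: [0.573, 3.087, -0.004]
wrist_force: [-0.0, 0.3, 0.6]
gripper_width: 0.0922
grasp_force: 0.0
```

Run:
```python
from h import *
c=env.read_camera("wrist");P=cloud(c);ok=c["range_z"]>0
m=ok&(abs(P[...,2]-.058)<.005)&(np.hypot(P[...,0]-.59,P[...,1]+.014)<.14)
if m.sum()>20: print("insert",m.sum(),cv2.minAreaRect((P[m][:,:2]*1000).astype(np.float32)))
im=c["color"].copy()
def pr(X): 
    p=c["camera_matrix"]@(c["R"]@np.array(X)+c["t"]);return int(p[0]/p[2]),int(p[1]/p[2])
print(pr([.5592,-.0416,.058]),pr([.552,-.218,.118]))
for X in([.5592,-.0416,.058],[.5294,-.0682,.058],[.552,-.218,.118]): cv2.circle(im,pr(X),3,(0,255,0),1)
cv2.imwrite("pics/w1.png",cv2.resize(im,(768,576)))
```

```text
insert 3649 ((572.5724487304688, -29.215682983398438), (162.63697814941406, 53.10545349121094), 41.63676071166992)
(276, 247) (124, 321)
```

View pics/w1.png

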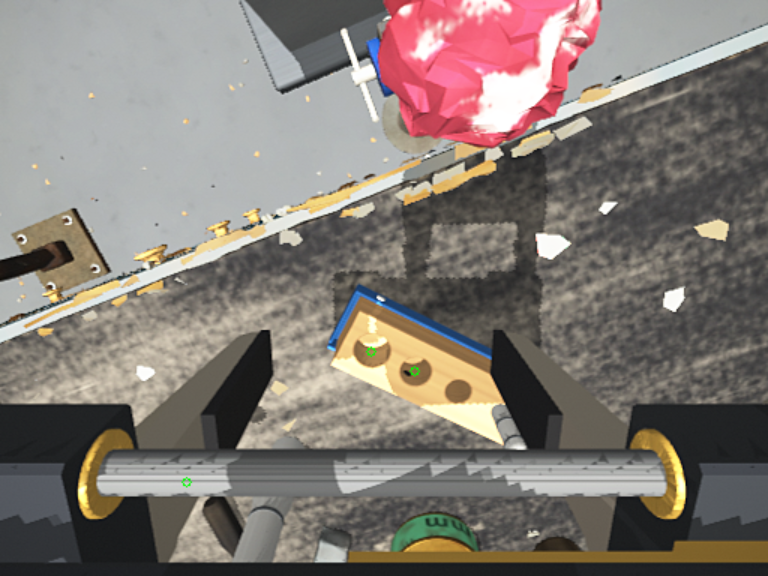

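Emit:
{"method": "send_rows", "body": {"plan": [-0.0292,-0.028,0,0,0,0,1,-0.0292,-0.028,0,0,0,0,1,-0.0292,-0.028,0,0,0,0,1,-0.0292,-0.028,0,0,0,0,1,-0.0292,-0.028,0,0,0,0,1,0,0,0,0,0,-6,1,0,0,0,0,0,0,1,0,0,0,0,0,0,1]}}

```text
time_s: 2.75
position: [0.5509, -0.2097, 0.2144]
orientation: [-0.403, -3.115, -0.002]
wrist_force: [0.2, 0.9, 0.0]
gripper_width: 0.0919
grasp_force: 0.0
```

Run:
```python
from h import *
from scipy.spatial.transform import Rotation as R
c=env.read_camera("wrist");P=cloud(c);ok=c["range_z"]>0
d=np.hypot(P[...,0]-.552,P[...,1]+.218)
q=P[ok&(d<.025)&(P[...,2]>.11)&(P[...,2]<.125)]
if len(q): print(len(q),q.mean(0),(q.min(0)+q.max(0))/2,np.ptp(q,axis=0))
s=env.read_state();T=R.from_rotvec(s["orientation"]).as_matrix();print(s["position"],T.round(4))
print("shift to punch",T.T@(np.array([.552,-.218,.073])-s["position"]))
```

```text
331 [ 0.55162738 -0.21903073  0.11586696] [ 0.55253836 -0.21937647  0.11454421] [0.01962762 0.01942401 0.00896394]
[ 0.55085144 -0.20941817  0.21472639] [[-9.672e-01  2.542e-01 -2.000e-04]
 [ 2.542e-01  9.672e-01  6.000e-04]
 [ 3.000e-04  6.000e-04 -1.000e+00]]
shift to punch [-0.00333593 -0.00808692  0.14172088]
```

Emit:
{"method": "send_rows", "body": {"plan": [-0.0036,-0.0087,0,0,0,0,1,0,0,0.035,0,0,0,1,0,0,0.035,0,0,0,1,0,0,0.035,0,0,0,1,0,0,0.025,0,0,0,1,0,0,0.0115,0,0,0,1,0,0,0,0,0,0,0,0,0,0,0,0,0,0]}}

```text
time_s: 3.47
position: [0.5527, -0.2204, 0.0741]
orientation: [0.401, 3.115, -0.001]
wrist_force: [0.4, 0.1, 0.3]
gripper_width: 0.0807
grasp_force: 0.0
```

Emit:
{"method": "send_rows", "body": {"plan": [0,0,0,0,0,0,-0.4,0,0,0,0,0,0,-0.5,0,0,0,0,0,0,-0.6,0,0,0,0,0,0,-0.7,0,0,0,0,0,0,-0.8,0,0,0,0,0,0,-1,0,0,0,0,0,0,-1,0,0,0,0,0,0,-1], "newtons": 50}}

```text
time_s: 4.13
position: [0.5522, -0.2204, 0.0731]
orientation: [-0.401, -3.116, -0.0]
wrist_force: [0.3, -0.1, -1.3]
gripper_width: 0.0274
grasp_force: 0.0
```

Emit:
{"method": "send_rows", "body": {"plan": [0,0,0,0,0,0,-1,0,0,0,0,0,0,-1,0,0,0,0,0,0,-1,0,0,0,0,0,0,-1]}}

```text
time_s: 4.47
position: [0.5522, -0.2205, 0.073]
orientation: [-0.401, -3.116, 0.0]
wrist_force: [0.5, -0.7, -0.4]
gripper_width: 0.0188
grasp_force: 50.0
```

Emit:
{"method": "send_rows", "body": {"plan": [0,0,-0.01,0,0,0,-1,0,0,-0.035,0,0,0,-1,0,0,-0.03,0,0,0,-1,0,0,0,0,0,0,-1]}}

```text
time_s: 4.8
position: [0.5559, -0.2227, 0.1558]
orientation: [0.399, 3.105, -0.008]
wrist_force: [0.3, -0.9, -0.6]
gripper_width: 0.0192
grasp_force: 50.0
```

Emit:
{"method": "send_rows", "body": {"plan": [0.0077,0.0351,0,0,0,0,-1,0.0077,0.0351,0,0,0,0,-1,0.0077,0.0351,0,0,0,0,-1,0.0077,0.0351,0,0,0,0,-1,0.0077,0.0351,0,0,0,0,-1,0,0,0,0,0,0,-1,0,0,0,0,0,0,-1]}}

```text
time_s: 5.38
position: [0.559, -0.0391, 0.1477]
orientation: [-0.396, -3.116, -0.0]
wrist_force: [0.4, 0.3, -1.7]
gripper_width: 0.019
grasp_force: 50.0
```

Run:
```python
from h import *
s=env.read_state();print(s["position"],s["wrist_force"],s["gripper_width"])
for n in("wrist","scene","top"):
    c=env.read_camera(n);P=cloud(c);ok=c["range_z"]>0
    d=np.hypot(P[...,0]-.5595,P[...,1]+.041)
    for lo,hi in((.08,.12),(.138,.17),(.187,.198)):
        q=P[ok&(d<.025)&(P[...,2]>lo)&(P[...,2]<hi)]
        if len(q)>5: print(n,lo,len(q),q.mean(0).round(4),q.min(0).round(4),q.max(0).round(4))
    m=ok&(abs(P[...,2]-.058)<.005)&(np.hypot(P[...,0]-.59,P[...,1]+.014)<.14)
    if m.sum()>50:print(n,"insert",m.sum(),cv2.minAreaRect((P[m][:,:2]*1000).astype(np.float32)))
    im=c["color"]
    if n!="wrist":
        p=c["camera_matrix"]@(c["R"]@np.array([.5595,-.041,.08])+c["t"]);u,v=int(p[0]/p[2]),int(p[1]/p[2])
        im=im[max(0,v-60):v+60,max(0,u-80):u+80]
    cv2.imwrite(f"pics/a_{n}.png",cv2.resize(im,(768,576),interpolation=cv2.INTER_CUBIC))
```

```text
[ 0.55896109 -0.03913526  0.14769031] [ 0.35737138  0.31803035 -1.71724387] 0.019020832243620577
wrist 0.08 422 [ 0.5501 -0.0363  0.1018] [ 0.5471 -0.0501  0.0801] [ 0.5618 -0.0271  0.12  ]
wrist 0.138 1313 [ 0.5509 -0.0374  0.1572] [ 0.5445 -0.0592  0.1387] [ 0.5597 -0.0163  0.17  ]
wrist 0.187 1863 [ 0.5546 -0.0389  0.1915] [ 0.5432 -0.0603  0.187 ] [ 0.5718 -0.0165  0.198 ]
wrist insert 7030 ((589.5550537109375, -14.031326293945312), (208.4108123779297, 52.577266693115234), 41.773155212402344)
scene 0.08 127 [ 0.553  -0.0352  0.1009] [ 0.5471 -0.0485  0.0801] [ 0.5671 -0.0283  0.1196]
scene 0.138 168 [ 0.5526 -0.0371  0.1574] [ 0.5454 -0.0605  0.1398] [ 0.573  -0.016   0.1697]
scene 0.187 115 [ 0.5545 -0.0404  0.1924] [ 0.5443 -0.06    0.1871] [ 0.5679 -0.0163  0.198 ]
scene insert 1539 ((589.6036376953125, -13.541358947753906), (208.43496704101562, 55.044837951660156), 42.19755172729492)
```

View pics/a_wrist.png

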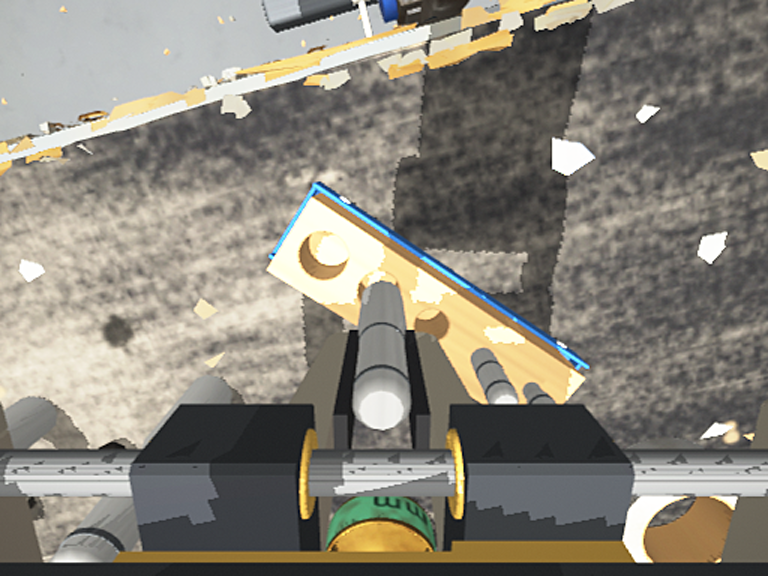

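View pics/a_scene.png

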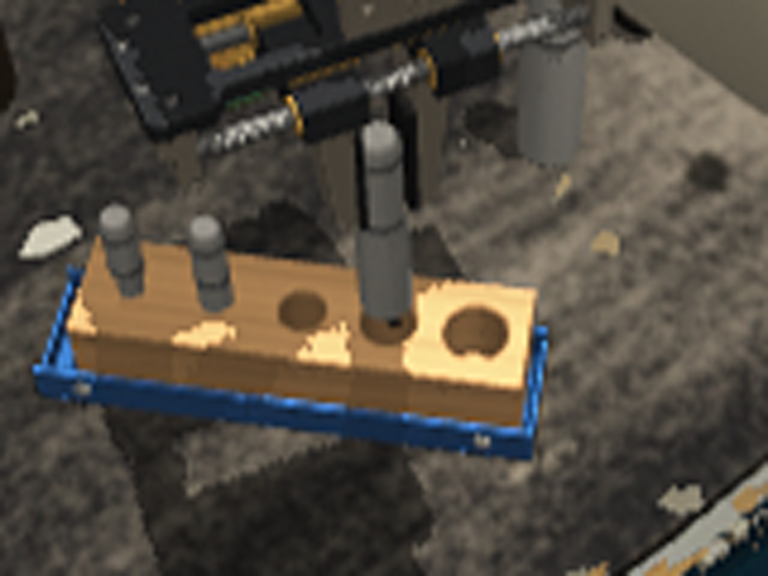

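The wrist view shows the punch upright above the 24 mm hole (378,285), with the insert fully visible. Next I fit the shank axis against the hole in the same camera.

```bash
cat > fit.py <<'E'
from h import *
from scipy.optimize import least_squares
from scipy.spatial.transform import Rotation as R
def axis(n,lo,hi,r,c0,tilt=True):
    c=env.read_camera(n);P=cloud(c);ok=c["range_z"]>0
    q=P[ok&(np.hypot(P[...,0]-c0[0],P[...,1]-c0[1])<r+.006)&(P[...,2]>lo)&(P[...,2]<hi)]
    zm=(lo+hi)/2
    f=lambda p:np.hypot(q[:,0]-p[0]-p[2]*(q[:,2]-zm),q[:,1]-p[1]-p[3]*(q[:,2]-zm))-r
    s=least_squares(f,[*c0,0,0],loss="soft_l1",f_scale=.001)
    return s.x,len(q),np.median(abs(s.fun)),q[:,2].min()
E
python3 - <<'E'
from fit import *
s=env.read_state();T=R.from_rotvec(s["orientation"]).as_matrix()
for n in("wrist","scene","top"):
    x,k,e,zmin=axis(n,.06,.122,.012,s["position"][:2]); print(n,x.round(4),k,e.round(5),zmin)
    foot=x[:2]-x[2:]*.016
    print("tool shift to hole",(T.T@np.r_[np.array([.5597,-.0407])-foot,0]).round(4))
E
```

```text
wrist [ 0.5601 -0.0417 -0.0015 -0.0043] 478 0.00014 0.07542006528842529
tool shift to hole [ 0.0006  0.0008 -0.    ]
scene [ 0.5609 -0.0422  0.0092 -0.005 ] 146 0.00049 0.06016509430121479
tool shift to hole [ 0.0013  0.0011 -0.    ]
  return _methods._mean(a, axis=axis, dtype=dtype,
  ret = ret.dtype.type(ret / rcount)
Traceback (most recent call last):
  File "fit.py", line 10, in axis
    return s.x,len(q),np.median(abs(s.fun)),q[:,2].min()
                                            ~~~~~~~~~~^^
ValueError: zero-size array to reduction operation minimum which has no identity
```

Emit:
{"method": "send_rows", "body": {"plan": [0.0006,0.0008,0.006,0,0,0,-1,0,0,0.006,0,0,0,-1,0,0,0.002,0,0,0,-1,0,0,0.002,0,0,0,-1,0,0,0.001,0,0,0,-1,0,0,0,0,0,0,-1]}}

```text
time_s: 6.18
position: [0.5589, -0.0399, 0.1307]
orientation: [-0.401, -3.115, -0.0]
wrist_force: [-0.9, 0.0, -1.5]
gripper_width: 0.0193
grasp_force: 50.0
```

Emit:
{"method": "send_rows", "body": {"plan": [0,0,0.001,0,0,0,-1,0,0,0.001,0,0,0,-1,0,0,0,0,0,0,-1]}}

```text
time_s: 6.43
position: [0.5591, -0.04, 0.1291]
orientation: [0.401, 3.116, -0.0]
wrist_force: [0.4, -0.6, -2.8]
gripper_width: 0.0188
grasp_force: 50.0
```

Emit:
{"method": "send_rows", "body": {"plan": [0,0,0.002,0,0,0,-1,0,0,0.002,0,0,0,-1,0,0,0,0,0,0,-1]}}

```text
time_s: 6.68
position: [0.5589, -0.0401, 0.1247]
orientation: [-0.401, -3.116, 0.0]
wrist_force: [0.5, 0.0, -2.6]
gripper_width: 0.0193
grasp_force: 50.0
```

Run:
```python
from fit import *
s=env.read_state();print(s["position"],s["wrist_force"],s["moment"])
for n in("wrist","scene"):
    x,k,e,z=axis(n,.062,.102,.012,[.5597,-.0407]); print(n,x.round(4),k,e)
    c=env.read_camera(n);P=cloud(c)
    m=(c["range_z"]>0)&(abs(P[...,2]-.058)<.005)&(np.hypot(P[...,0]-.59,P[...,1]+.014)<.14)
    print(cv2.minAreaRect((P[m][:,:2]*1000).astype(np.float32)))
```

```text
[ 0.5589484  -0.04010858  0.12467115] [ 0.54109742  0.01181804 -2.57857968] [-0.18853913 -0.08131074  0.02070621]
wrist [ 0.5597 -0.04   -0.0019 -0.0028] 449 0.00013703082436901902
((589.707275390625, -14.044578552246094), (208.7765655517578, 52.563873291015625), 41.745704650878906)
scene [ 0.5606 -0.0401  0.0015 -0.0043] 119 0.0003849855680093748
((590.1021728515625, -14.13055419921875), (208.23394775390625, 55.11323165893555), 41.65464401245117)
```

Emit:
{"method": "send_rows", "body": {"plan": [0,0,0.004,0,0,0,-1,0,0,0.003,0,0,0,-1,0,0,0.002,0,0,0,-1,0,0,0.001,0,0,0,-1,0,0,0,0,0,0,-1]}}

```text
time_s: 7.3
position: [0.559, -0.0401, 0.1147]
orientation: [-0.401, -3.116, 0.0]
wrist_force: [0.3, -1.8, -2.4]
gripper_width: 0.0193
grasp_force: 50.0
```

Emit:
{"method": "send_rows", "body": {"plan": [0,0,0.001,0,0,0,-1,0,0,0.001,0,0,0,-1,0,0,0.001,0,0,0,-1,0,0,0.001,0,0,0,-1,0,0,0,0,0,0,-1]}}

```text
time_s: 7.72
position: [0.5593, -0.0401, 0.1112]
orientation: [0.401, 3.115, -0.0]
wrist_force: [0.1, -2.4, -1.7]
gripper_width: 0.019
grasp_force: 50.0
```

Emit:
{"method": "send_rows", "body": {"plan": [0,0,0.001,0,0,0,-1,0,0,0.001,0,0,0,-1,0,0,0,0,0,0,-1], "newtons": 60}}

```text
time_s: 7.97
position: [0.5595, -0.0402, 0.1093]
orientation: [0.401, 3.115, -0.001]
wrist_force: [1.2, -1.8, -1.7]
gripper_width: 0.0187
grasp_force: 60.0
```

Emit:
{"method": "send_rows", "body": {"plan": [0,0,0.001,0,0,0,-1,0,0,0.001,0,0,0,-1,0,0,0,0,0,0,-1]}}

```text
time_s: 8.22
position: [0.5593, -0.0401, 0.107]
orientation: [0.401, 3.115, -0.0]
wrist_force: [1.7, -2.7, -0.7]
gripper_width: 0.019
grasp_force: 60.0
```

Emit:
{"method": "send_rows", "body": {"plan": [0,0,0.001,0,0,0,-1,0,0,0.001,0,0,0,-1,0,0,0,0,0,0,-1]}}

```text
time_s: 8.47
position: [0.5592, -0.0401, 0.1049]
orientation: [0.401, 3.115, -0.0]
wrist_force: [1.6, -3.8, -1.3]
gripper_width: 0.0192
grasp_force: 60.0
```

Emit:
{"method": "send_rows", "body": {"plan": [0,0,0.001,0,0,0,-1,0,0,0.001,0,0,0,-1,0,0,0,0,0,0,-1]}}

```text
time_s: 8.72
position: [0.5591, -0.04, 0.1029]
orientation: [0.401, 3.116, -0.0]
wrist_force: [2.3, -2.5, -0.9]
gripper_width: 0.0191
grasp_force: 60.0
```

Run:
```python
from h import *
s=env.read_state();print(s["position"],s["wrist_force"])
for n in("wrist","scene"):
    c=env.read_camera(n);P=cloud(c)
    m=(c["range_z"]>0)&(np.hypot(P[...,0]-.5597,P[...,1]+.0407)<.009)&(P[...,2]>.1)&(P[...,2]<.17)
    print(n,np.percentile(P[m][:,2],[90,98,100]).round(4))
    im=c["color"]
    if n=="scene":
        p=c["camera_matrix"]@(c["R"]@np.array([.5595,-.041,.08])+c["t"]);u,v=int(p[0]/p[2]),int(p[1]/p[2])
        im=im[v-60:v+60,u-80:u+80]
        cv2.imwrite("pics/b.png",cv2.resize(im,(768,576),interpolation=cv2.INTER_CUBIC))
```

```text
[ 0.55914752 -0.04003816  0.10290483] [ 2.28198315 -2.48518578 -0.8970886 ]
wrist [0.1477 0.151  0.165 ]
scene [0.1498 0.1617 0.1669]
```

View pics/b.png

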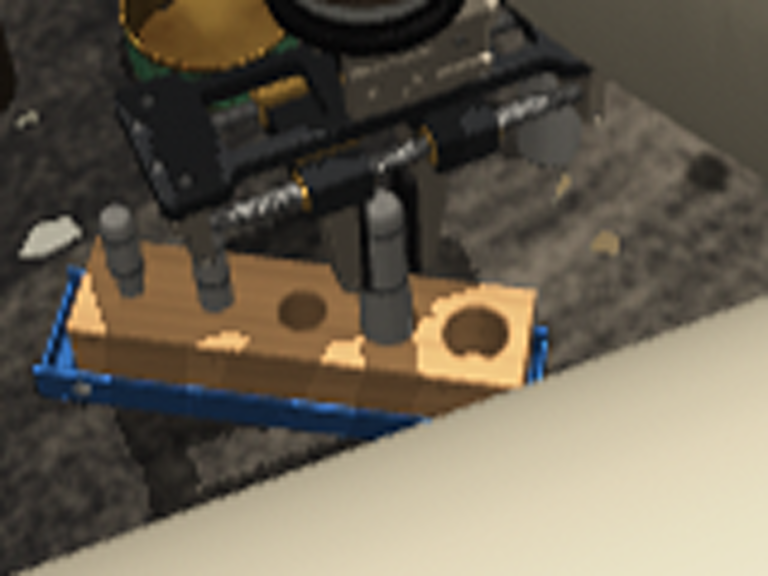

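The punch sits in the 24 mm hole, (388,320) in the crop, with its head at about 0.149 m. That puts the foot at about 0.030 m, so there was no slip in the grip.

Emit:
{"method": "send_rows", "body": {"plan": [0,0,0.001,0,0,0,-1,0,0,0.001,0,0,0,-1,0,0,0.001,0,0,0,-1,0,0,0,0,0,0,-1]}}

```text
time_s: 9.15
position: [0.559, -0.04, 0.0998]
orientation: [-0.401, -3.116, -0.0]
wrist_force: [2.8, -2.6, -2.0]
gripper_width: 0.0188
grasp_force: 60.0
```

Emit:
{"method": "send_rows", "body": {"plan": [0,0,0.001,0,0,0,-1,0,0,0.001,0,0,0,-1,0,0,0.001,0,0,0,-1,0,0,0,0,0,0,-1]}}

```text
time_s: 9.48
position: [0.559, -0.04, 0.0968]
orientation: [-0.401, -3.116, 0.0]
wrist_force: [3.0, -2.8, -0.3]
gripper_width: 0.019
grasp_force: 60.0
```

Emit:
{"method": "send_rows", "body": {"plan": [0,0,0.001,0,0,0,-1,0,0,0.001,0,0,0,-1,0,0,0.001,0,0,0,-1,0,0,0,0,0,0,-1]}}

```text
time_s: 9.82
position: [0.559, -0.04, 0.0938]
orientation: [-0.401, -3.116, 0.0]
wrist_force: [3.0, -3.5, -1.2]
gripper_width: 0.0189
grasp_force: 60.0
```

Emit:
{"method": "send_rows", "body": {"plan": [0,0,0.001,0,0,0,-1,0,0,0.001,0,0,0,-1,0,0,0.001,0,0,0,-1,0,0,0,0,0,0,-1]}}

```text
time_s: 10.15
position: [0.5589, -0.04, 0.0906]
orientation: [-0.401, -3.116, -0.0]
wrist_force: [3.7, -3.4, -3.0]
gripper_width: 0.0189
grasp_force: 60.0
```

Emit:
{"method": "send_rows", "body": {"plan": [0,0,0.0005,0,0,0,-1,0,0,0.0005,0,0,0,-1,0,0,0,0,0,0,-1]}}

```text
time_s: 10.4
position: [0.559, -0.04, 0.09]
orientation: [-0.401, -3.116, 0.0]
wrist_force: [2.5, -4.9, -0.9]
gripper_width: 0.0188
grasp_force: 60.0
```

Emit:
{"method": "send_rows", "body": {"plan": [0,0,0.0005,0,0,0,-1,0,0,0,0,0,0,-1]}}

```text
time_s: 10.57
position: [0.5591, -0.04, 0.0896]
orientation: [0.401, 3.116, -0.0]
wrist_force: [2.3, -3.2, -0.1]
gripper_width: 0.019
grasp_force: 60.0
```

Emit:
{"method": "send_rows", "body": {"plan": [0,0,0.0005,0,0,0,-1,0,0,0,0,0,0,-1]}}

```text
time_s: 10.73
position: [0.5591, -0.04, 0.0891]
orientation: [0.401, 3.116, -0.0]
wrist_force: [1.8, -4.0, -0.7]
gripper_width: 0.0192
grasp_force: 60.0
```

Emit:
{"method": "send_rows", "body": {"plan": [0,0,0.0005,0,0,0,-1,0,0,0,0,0,0,-1]}}

```text
time_s: 10.9
position: [0.5593, -0.0401, 0.089]
orientation: [0.401, 3.116, -0.0]
wrist_force: [1.9, -3.7, 3.0]
gripper_width: 0.0188
grasp_force: 60.0
```

Emit:
{"method": "send_rows", "body": {"plan": [0,0,0.0005,0,0,0,-1,0,0,0,0,0,0,-1]}}

```text
time_s: 11.07
position: [0.5594, -0.0401, 0.089]
orientation: [0.401, 3.115, -0.0]
wrist_force: [0.9, -3.7, 5.5]
gripper_width: 0.0188
grasp_force: 60.0
```

Emit:
{"method": "send_rows", "body": {"plan": [0,0,0.0005,0,0,0,-1,0,0,0.0005,0,0,0,-1,0,0,0,0,0,0,-1]}}

```text
time_s: 11.32
position: [0.5597, -0.0402, 0.0889]
orientation: [0.401, 3.115, -0.001]
wrist_force: [-1.7, -4.0, 11.0]
gripper_width: 0.019
grasp_force: 60.0
```

Emit:
{"method": "send_rows", "body": {"plan": [0,0,0.0005,0,0,0,-1,0,0,0,0,0,0,-1]}}

```text
time_s: 11.48
position: [0.5598, -0.0402, 0.0889]
orientation: [0.401, 3.115, -0.001]
wrist_force: [-2.0, -3.2, 14.3]
gripper_width: 0.0189
grasp_force: 60.0
```

Emit:
{"method": "send_rows", "body": {"plan": [0,0,-0.002,0,0,0,-1,0,0,0,0,0,0,-1,0,0,0,0,0,0,0.1,0,0,0,0,0,0,0.1,0,0,0,0,0,0,0.1,0,0,0,0,0,0,0.1,0,0,0,0,0,0,0.1]}}

```text
time_s: 12.07
position: [0.5584, -0.0394, 0.0879]
orientation: [-0.401, -3.114, -0.001]
wrist_force: [0.1, -0.7, 0.1]
gripper_width: 0.0497
grasp_force: 0.0
```

Emit:
{"method": "send_rows", "body": {"plan": [0,0,-0.01,0,0,0,0.1,0,0,-0.03,0,0,0,0.1,0,0,-0.035,0,0,0,0.1,0,0,-0.035,0,0,0,0.1,0,0,-0.02,0,0,0,0.1,0,0,0,0,0,0,0.1,0,0,0,0,0,0,0.1]}}

```text
time_s: 12.65
position: [0.5599, -0.0401, 0.2205]
orientation: [0.401, 3.113, -0.001]
wrist_force: [-0.8, 0.6, -1.2]
gripper_width: 0.0503
grasp_force: 0.0
```

Run:
```python
from fit import *
s=env.read_state();print(s["time_s"],s["position"],s["wrist_force"],s["gripper_width"])
for n in("wrist","scene"):
    c=env.read_camera(n);P=cloud(c)
    m=(c["range_z"]>0)&(np.hypot(P[...,0]-.5597,P[...,1]+.0407)<.009)&(P[...,2]>.1)&(P[...,2]<.17)
    print(n,m.sum(),np.percentile(P[m][:,2],[50,90,98]).round(4))
    print(axis(n,.08,.125,.01,[.5597,-.0407]))
    if n=="wrist": cv2.imwrite("pics/end.png",c["color"])
```

```text
12.65 [ 0.55990307 -0.04013665  0.22052337] [-0.84689687  0.56081134 -1.17511768] 0.0503251529640017
wrist 304 [0.1327 0.1338 0.1344]
(array([ 0.56037798, -0.04031077, -0.0026707 , -0.00349859]), 212, np.float64(0.0001525962398734801), np.float64(0.08062435200717365))
scene 81 [0.1326 0.1354 0.1367]
(array([ 0.56121037, -0.04046941, -0.00250123, -0.00149413]), 119, np.float64(0.00035831794596799353), np.float64(0.08003998107645253))
```

View pics/end.png

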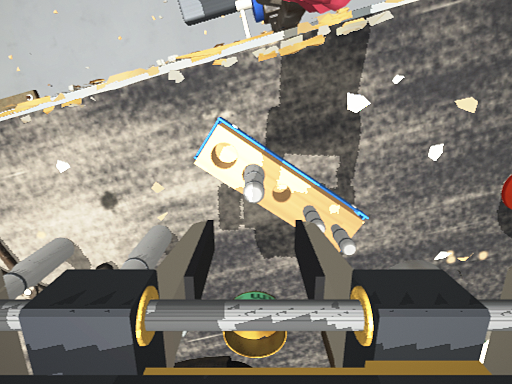

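The punch stands upright in the 24 mm hole at (254,183). Its head is at 0.134 m, which is 16 + 118 mm, so it is on the floor of the hole. The gripper is clear.

```bash
python3 -c "
from rig import env
print(env.hand_in())"
```

```text
the job is handed in; nothing more can be done
None
```

The 118 mm punch is upright, cutting end down, on the floor of the 24 mm hole, pressed in with about 14 N at most in the readings. The gripper is clear, nothing else was touched, and the job was handed in at about 13 s; no verdict came back.

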